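Press a vial stopper home on a ratchet stand and let the stage down

TASK

The dark vial in the stoppering stand has its rubber stopper only started: lift the stage by the black grip of its bar, click by click, until the sprung foot above has pushed the stopper fully home, working by feel, for the glass bears no more than 20 N. Ease the stage back onto its pawl and leave it standing there for two seconds, hands off, with the foot still pressing on the vial with at least 9 N. Then squeeze the red trigger against the bar to lift the pawl, lower the stage gently all the way down without letting it drop, and let go; leave the vial in its nest and the things round about alone.

Things in the scene. Friction and masses are not known exactly. Their poses are not given: they have to be found in the camera images.
- stand: grey base plate 150 x 190 x 17 mm (x -85 to 65, y -60 to 130) with an upright 24 mm square steel mast, 282 mm high; fixed. Origin: on the worktop, under the middle of the mast; x, y level, z up, for the whole stand. On its -x side is the lifting bar, on +y the stage with the vial and above it the head arm with the press foot, on -y the rack (17 teeth, 6 mm apart) with the pawl
- carriage (a joint): height of the sliding carriage (stage, nest, bar, pawl) over its lowest position, m, 0 to 0.085. It weighs about 5 N with the vial; drag 1 N plus 16 N per m/s. Going up, the pawl clicks in over a tooth every 6 mm and then holds it at 5, 11, 17, ... mm; in between it adds a ripple of 2 to 4 N (none just past a click). Unless the trigger is squeezed it sinks back only onto the last tooth passed
- lift_grip (a point): middle of the black round grip (18 mm across, 44 mm long along the stand's x) at the free front end of the lifting bar; 62 mm above the worktop with the carriage down; moves with the carriage. Pinch it from above, fingers closing along the stand's y. The bar behind it is 14 mm wide (y) and 12 mm high
- squeeze_point (a point): where to centre the fingers, closing along the stand's y, to squeeze the trigger: level with the bar, 97 mm in front of the mast axis. The bar's far face is 23 mm to its +y; the outer face of the red sprung trigger (7 to 14 N; 18 mm high, ends 28 mm farther to the front) is 32 mm to its -y at rest, 23 mm when it begins to free the pawl, 20 mm at its stop. Moves with the carriage
- pawl (a joint): angle of the brass pawl, rad: 0 sprung into the rack. A passing tooth pushes it to about 0.085, and there it is clear of the rack; the trigger, fully squeezed, lifts it to about 0.15
- nest: white plastic cup on the stage in which the vial stands, outside 43 mm across, 16 mm high, bore 32 mm, floor 4 mm thick; origin under its middle, on the stage. 80 mm to the stand's +y from the mast axis, 46 mm above the worktop with the carriage down
- vial: dark glass vial, 29 mm across, 53 mm high, loose in the nest; origin at the centre of its underside, z up. The white press foot (26 mm across) hangs above it on a spring of unknown rate in the head arm (26 mm stroke). The foot's height is set anew each time and is not reported: it meets the stopper after the carriage has risen 17 to 52 mm
- stopper: grey rubber stopper in the vial's neck (flange 19 mm across, 5.5 mm high); origin on its axis, 10 mm below the flange's underside, z up. At the start the flange stands 2.5 to 6 mm above the vial's rim; fully home it lies on the rim, and its origin is then 43 mm above the vial's. It slides in when pushed with about 7 N
- done_vial: another dark vial like it, already stoppered, standing loose on the worktop; origin at the centre of its underside. (Left of it, beyond x = 0.45 and y = 0.25, a tall dark machine fills the worktop; keep the gripper out of there)
- dish: closed clear petri dish, 60 mm across, 15 mm high, loose; origin at the centre of its underside
- timer: white lab timer lying flat, 70 x 62 x 18 mm, loose; origin at the centre of its underside

How it is judged:
By the outcome, as a careful person would: the job done as asked, in the order asked, and still so for the second after the job is handed in, with the robot touching nothing.
It also fails if it takes over 54 s, if anything falls off the work surface, if the arm or the gripper's body presses on something with over 40 N, if the wrist force passes 120 N, or if a joint passes its speed limit or range.

ROBOT

A 6-joint arm with a two-finger parallel gripper is mounted at the origin on a cart in front of the work surface, level with it; the furniture and walls round the work are solid. World frame = base frame: x ahead of the robot, y to its left, z up, the work surface at z = 0. Lengths are in m, angles in rad, forces in N, time in s.
With the tool pointing down it reaches from about 0.325 to 0.875 m from the base axis. Payload 4.4 kg.
Tool frame: the origin (TCP) lies at the very end of the fingers, on their centre line; the grasp point (between the pads) lies 19 mm behind it; z points along the fingers, y is the line along which they close (so a half turn about z gives the same grasp; the last joint's range is limited). The gripper opens to 85 mm and grips with 20 to 120 N. Pads are 22 mm wide; open, the fingers measure 114 mm over their backs; the gripper's body (76 mm by 85 mm) begins 54 mm behind the grasp point. The pads swing forward as they close: fully open they stand 13 mm farther back than shut.
Start: joints at [1.157, 0.207, 1.542, -0, 1.393, -0.15], TCP at [0.15, 0.555, 0.231] pointing down, gripper open.
Joint ranges: [-2.73, 2.73], [-0.86, 2.22], [0.23, 2.46], [-1.11, 4.25], [0.08, 2.63], [-2.82, 2.82]. Speed limits (rad/s): [2.79, 2.79, 3.14, 3.14, 3.14, 3.14].

INTERFACE

Orientations are given as [roll, pitch, yaw] about the fixed x, y, z axes, in that order (R = Rz(yaw) Ry(pitch) Rx(roll)).
In Python, from station import robot gives the robot as it stands.
- The arm moves only by the tool carry_out, never from a script. Its argument "commands" is a list of rows, each a list of 3 entries, a list of its own where there are three numbers: the shift along the world's x, y, z in units of 25 mm (1.0 is 25 mm), then the turn, a rotation vector about the world's x, y, z in rad, then the finger opening in mm, from 0 to 85.4. In form: [[[x, y, z], [rx, ry, rz], jaw], ...]. A call has 1 to 20 rows; each row shifts and turns the commanded pose from where the row before left it; what a row does not reach is not made up. A row lasts 1/12 s, in which the tool goes at most 41.7 mm and 7.16 degrees, less where a joint would pass 70% of its speed; a pose out of reach is approached as far as the arm can. A call is refused whole if a number of a shift passes 1 or a number of a turn 0.125, either way. A call with a gripper value outside its range is refused whole. The fingers move at their own pace and stop on an object; the grip force is fixed at half the most. Time passes only in rows, so rows that do not move let the fingers close. It gives the time, the measured TCP pose, the force, the opening and the grip force at its end, in the units of the state.
- robot.get_state(): the state, without advancing time (a new reading comes with each control period).
- robot.read_camera(name): name is "side" or "top" or "wrist"; returns (picture, depth): 384x512x3 uint8, red, green, blue; 384x512 float32, m along the optical axis (not along the pixel's ray), 0 where there is no reading.
- robot.camera_info(name): a dict with "fx", "fy", "cx", "cy" (pixels), "R" (3x3) and "t" (3): a world point X has camera coordinates R X + t; the wrist camera has in their place "T_tool_cam" (4x4, takes a point from camera to tool coordinates, whose origin is the TCP and whose axes are the flange's). Camera axes: x right, y down, z forward; pixel columns grow to the right and rows downward; lengths in m; the calibration is good to about 2 mm. The wrist camera is an equidistant fisheye: a pixel r from the principal point sees the ray r / f radians off the axis. A picture is of the moment at which its call begins: read the wrist's pose just before it. camera_info takes no time and is no camera call.
- robot.job_done(): hands the job in; it is judged then, once.
Trained networks look in the newest picture that a camera, given by its name, has taken for a name from the list of things; names that differ only in an ending like _2 or _b are one class to them, and where a whole thing is asked for, a point or a joint stands for the part that bears it (a point fixed in the world has none). Each returns a list of dicts, best first, with "p" (0 to 1); they miss things now and then, are a little off and sometimes report something else, mostly with a low value. They report only what shows in the picture. A call takes as long as a camera call.
- robot.spot_in(thing, camera): "rect" ([left, top, right, bottom] as shares, 0 to 1, of the picture: columns of its width, rows of its height, round what is visible of it).
- robot.regions_of(thing, camera): "mask" (384x512 bool, what is visible of it) and "rect" ([left, top, right, bottom] as shares, 0 to 1, of the picture: columns of its width, rows of its height, round what is visible of it).
The state is a dict: "t": time; "joints": joint angles; "qvel": joint speeds; "joint_efforts": joint torques, N m; "eef_pos": TCP position; "eef_rot": TCP orientation; "wrist_force": force on the tool from outside, world axes, zero at the start; "moment": the same for the moment, N m; "finger_gap": finger opening in m; "finger_force": force on a finger pad.
Only numpy, scipy, OpenCV 4.12 (cv2) and the standard library are available. Lean on these libraries where they do the work, as an engineer would, in place of code of your own. Each camera call takes 0.05 s, during which the arm holds its last target. There are 200 camera calls.

## Working session

There is one attempt and no reset: what is moved stays moved. The work goes in short steps, Python scripts to look and compute and a tool call to move; the robot and the scene stay as the last step left them, time stands still between calls to the robot, and variables do not carry over. Pictures are saved under pics/ and viewed, at most 10 in all, crops included, and the job is handed in when it is done.

Besides the shell and the picture viewer there is one more tool, called after ">>>" in YAML: its name, and indented under it one key for each argument. carry_out: Moves the arm, as the interface text tells. Its arguments: {"type":"object","properties":{"commands":{"type":"array","items":{"type":"array"}}},"required":["commands"]}

```bash
mkdir -p pics; ls
cat > h.py <<'E'
import numpy as np,cv2
from station import robot
def grab(n,f=None):
    p,d=robot.read_camera(n)
    if f: cv2.imwrite('pics/'+f,p[:,:,::-1])
    return p,d
def world(n,d,mask):
    c=robot.camera_info(n);v,u=np.nonzero(mask&(d>0));z=d[v,u]
    X=np.c_[(u-c['cx'])/c['fx']*z,(v-c['cy'])/c['fy']*z,z]
    return (X-np.array(c['t']))@np.array(c['R'])
E
python3 - <<'E'
from h import *
for n in('side','top'):
    p,d=grab(n,n+'1.png')
    np.save(n+'.npy',d)
    for th in('stand','lift_grip','vial','done_vial','dish','timer','nest','squeeze_point'):
        for r in robot.regions_of(th,n)[:2]:
            w=world(n,d,r['mask'])
            if len(w):print(n,th,round(r['p'],2),np.round(np.array(r['rect'])*[512,384,512,384]),np.round(np.median(w,0),3),np.round(np.percentile(w,2,0),3),np.round(np.percentile(w,98,0),3))
s=robot.get_state();print(s)
E
```

```text
pics
side stand 0.67 [206. 130. 332. 274.] [ 0.617 -0.003  0.065] [ 0.488 -0.061  0.012] [0.676 0.125 0.28 ]
side lift_grip 0.92 [205. 192. 312. 247.] [ 0.596 -0.017  0.067] [ 0.459 -0.069  0.038] [0.648 0.116 0.09 ]
side vial 0.68 [291. 186. 302. 206.] [0.6   0.079 0.08 ] [0.589 0.071 0.056] [0.606 0.102 0.106]
side dish 0.79 [273. 122. 293. 142.] [0.392 0.309 0.014] [0.365 0.288 0.006] [0.416 0.34  0.017]
side timer 0.92 [121. 235. 161. 260.] [ 0.396 -0.193  0.015] [ 0.265 -0.23  -0.101] [ 0.432 -0.134  0.018]
side nest 0.5 [290. 195. 306. 213.] [0.606 0.076 0.058] [0.594 0.065 0.046] [0.614 0.107 0.063]
side squeeze_point 0.81 [204. 197. 313. 247.] [ 0.597 -0.017  0.067] [ 0.458 -0.068  0.04 ] [0.648 0.114 0.09 ]
side squeeze_point 0.2 [252. 231. 280. 240.] [ 0.614 -0.027  0.065] [ 0.58  -0.043  0.058] [ 0.629 -0.01   0.07 ]
top stand 0.61 [228. 129. 306. 239.] [0.581 0.03  0.054] [ 0.473 -0.051  0.011] [0.659 0.13  0.281]
top lift_grip 0.65 [236. 161. 309. 240.] [0.58  0.01  0.065] [ 0.454 -0.062  0.018] [0.627 0.123 0.092]
top done_vial 0.66 [186. 224. 201. 239.] [0.442 0.22  0.
[... 336 characters left out ...]
 [0.625 0.122 0.092]
{'t': 0.9, 'joints': array([ 1.15650630e+00,  2.06584696e-01,  1.54148152e+00,  3.28311699e-05,
        1.39347529e+00, -1.50491167e-01]), 'qvel': array([-0.00054139,  0.00023285, -0.00157362,  0.00107902, -0.00059724,
       -0.00068579]), 'joint_efforts': array([-2.68410367e-04, -3.83040547e+01, -2.91978908e+01, -3.58210564e-04,
        6.55730637e-04,  3.97939175e-07]), 'eef_pos': array([0.14993582, 0.5551293 , 0.23129915]), 'eef_rot': array([ 3.14153724e+00, -2.42834264e-05,  2.87778800e+00]), 'wrist_force': array([ 0.15189645, -0.30653831, -0.51622364]), 'moment': array([-0.02874167, -0.0143104 ,  0.03300735]), 'finger_force': 0.0, 'finger_gap': 0.08521480077748354}
```

Run:
```python
import cv2
a=cv2.imread('pics/top1.png')[110:290,130:380];b=cv2.imread('pics/side1.png')[110:290,180:350]
a=cv2.resize(a,None,fx=3,fy=3);b=cv2.resize(b,None,fx=3.3,fy=3.3)
cv2.imwrite('pics/a.png',a);cv2.imwrite('pics/b.png',b)
```

```text
(no output)
```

View pics/a.png

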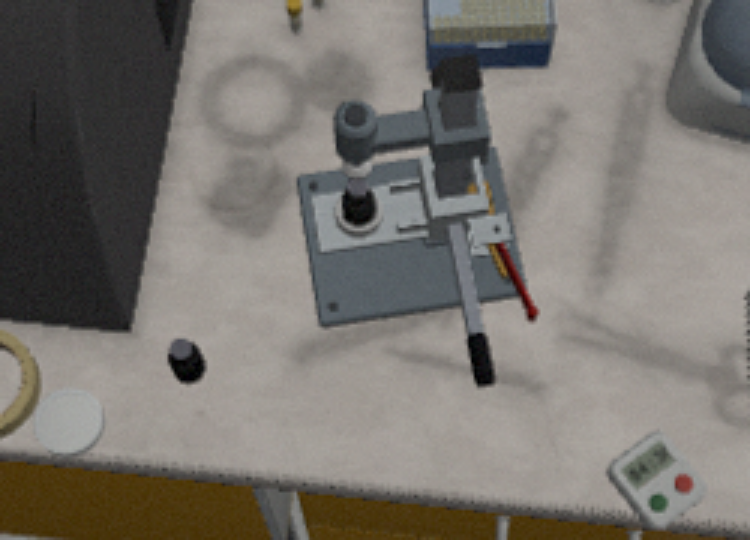

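View pics/b.png

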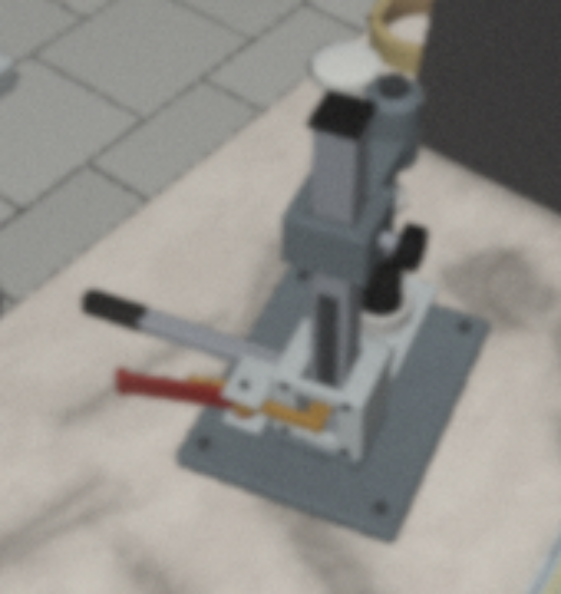

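The top crop shows the stand with its mast cap at (457,72), the grip at (483,360), the trigger tip at (532,314), the vial at (358,208). The side crop agrees; bar and trigger point towards the robot.

Run:
```python
from h import *
d=np.load('top.npy');m=np.zeros((384,512),bool);m[120:245,225:320]=True
W=world('top',d,m)
R=(W[:,0]>.4)&(W[:,0]<.75)&(abs(W[:,1])<.2)
W=W[R]
for lo,hi in((.010,.026),(.27,.3)):
    q=W[(W[:,2]>lo)&(W[:,2]<hi)];print(len(q),cv2.minAreaRect(q[:,:2].astype(np.float32)),q.mean(0),np.percentile(q,[1,99],axis=0))
p=cv2.imread('pics/top1.png')
g=np.zeros_like(m);g[215:245,280:300]=True
g&=(p.max(2)<70)
w=world('top',d,g);w=w[w[:,2]>.05];print('grip',len(w),w.mean(0),w.min(0),w.max(0),cv2.minAreaRect(w[:,:2].astype(np.float32)))
b=world('top',d,m&(np.arange(384)[:,None]>185)&(np.arange(384)[:,None]<240)&(p[:,:,2].astype(int)-p[:,:,1]<30));b=b[(b[:,2]>.055)&(b[:,2]<.08)&(b[:,0]<.57)]
print('bar',len(b),b.mean(0),cv2.fitLine(b[:,:2].astype(np.float32),cv2.DIST_HUBER,0,.01,.01).ravel())
r=world('top',d,m&(p[:,:,2].astype(int)-p[:,:,1]>60));print('red',len(r),r.min(0),r.max(0),r.mean(0),cv2.fitLine(r[:,:2].astype(np.float32),cv2.DIST_HUBER,0,.01,.01).ravel())
ci=robot.camera_info('wrist');print(ci)
```

```text
1751 ((0.5918081998825073, 0.04135992377996445), (0.1501903533935547, 0.1897951364517212), 15.397221565246582) [0.56821767 0.0505559  0.01685501] [[ 0.50193765 -0.05726298  0.01110691]
 [ 0.67217541  0.14424597  0.02220371]]
155 ((0.6108023524284363, 0.011070807464420795), (0.027983227744698524, 0.027409164234995842), 16.986631393432617) [0.60968179 0.01053301 0.28119477] [[ 0.59587361 -0.00440273  0.27122776]
 [ 0.62619821  0.02548828  0.28509258]]
grip 112 [ 0.46206524 -0.02949298  0.06861439] [ 0.44111676 -0.04183137  0.06012063] [ 0.48530226 -0.01829225  0.07432793] ((0.4636937081813812, -0.029448071494698524), (0.045417457818984985, 0.01615462824702263), 17.249956130981445)
bar 380 [ 0.51093877 -0.02105971  0.06771002] [ 0.96469223  0.26337978  0.4902065  -0.02344677]
red 36 [ 0.50660706 -0.07226833  0.06680079] [ 0.56839394 -0.0398738   0.0739724 ] [ 0.53394564 -0.05715165  0.07040499] [ 0.8813626   0.47244042  0.5356277  -0.05631096]
{'fx': 297.3186396354542, 'fy': 297.3186396354542, 'cx': 250.53761148995287, 'cy': 188.62056253022757, 'T_tool_cam': array([[-5.59326372e-04, -9.57514714e-01, -2.88383876e-01,
         7.29671109e-02],
       [ 9.99999826e-01, -5.90384852e-04,  2.07220616e-05,
        -7.21038653e-04],
       [-1.90099151e-04, -2.88383814e-01,  9.57514877e-01,
        -1.42640156e-01],
       [ 0.00000000e+00,  0.00000000e+00,  0.00000000e+00,
         1.00000000e+00]])}
```

>>> carry_out:
  commands:
    - [[0.5,-1,0],[0,0,0.0266],60]
    - [[0.5,-1,0],[0,0,0.0266],60]
    - [[0.5,-1,0],[0,0,0.0266],60]
    - [[0.5,-1,0],[0,0,0.0266],60]
    - [[0.5,-1,0],[0,0,0.0266],60]
    - [[0.5,-1,0],[0,0,0.0266],60]
    - [[0.5,-1,0],[0,0,0.0266],60]
    - [[0.5,-1,0],[0,0,0.0266],60]
    - [[0.5,-1,0],[0,0,0.0266],60]
    - [[0.5,-1,0],[0,0,0.0266],60]
    - [[0.5,-1,0],[0,0,0.0266],60]
    - [[0.5,-1,0],[0,0,0.0266],60]
    - [[0.5,-1,0],[0,0,0.0266],60]
    - [[0.5,-1,0],[0,0,0.0266],60]
    - [[0.5,-1,0],[0,0,0.0266],60]
    - [[0.5,-1,0],[0,0,0.0266],60]
    - [[0.5,-1,-0.5],[0,0,0.0266],60]
    - [[0.5,-1,-0.5],[0,0,0.0266],60]
    - [[0.5,-1,-0.5],[0,0,0.0266],60]
    - [[0.5,-1,-0.5],[0,0,0.0266],60]

```text
t: 2.57
eef_pos: [0.4006, 0.0537, 0.1812]
eef_rot: [-3.141, 0.001, -2.872]
wrist_force: [0.6, 0.9, 0.4]
finger_gap: 0.0602
finger_force: 0.0
```

>>> carry_out:
  commands:
    - [[0.5,-0.7,-0.6],[0,0,0],60]
    - [[0.5,-0.7,-0.6],[0,0,0],60]
    - [[0.5,-0.7,-0.6],[0,0,0],60]
    - [[0.45,-0.7,-0.6],[0,0,0],60]
    - [[0.45,-0.7,0],[0,0,0],60]
    - [[0,0,0],[0,0,0],60]
    - [[0,0,0],[0,0,0],60]

```text
t: 3.15
eef_pos: [0.4603, -0.033, 0.1213]
eef_rot: [3.141, -0.0, -2.875]
wrist_force: [0.2, 1.1, 0.4]
finger_gap: 0.0602
finger_force: 0.0
```

Run:
```python
from h import *
s=robot.get_state();print(s)
p,d=grab('wrist','w1.png')
```

```text
{'t': 3.15, 'joints': array([-2.59695150e-01,  9.22153345e-02,  1.91992333e+00,  3.03914047e-04,
        1.12971106e+00, -2.09687663e+00]), 'qvel': array([ 0.02783977, -0.02654582,  0.02274325,  0.00471967,  0.00912839,
        0.00435657]), 'joint_efforts': array([-6.77510854e-01, -2.87520075e+01, -2.56209648e+01, -7.87528907e-02,
       -1.06684661e-01, -2.84546876e-02]), 'eef_pos': array([ 0.46030569, -0.03302041,  0.12127764]), 'eef_rot': array([ 3.14122592e+00, -8.43399476e-05, -2.87533727e+00]), 'wrist_force': array([0.23005351, 1.09311107, 0.40248732]), 'moment': array([ 0.04669762,  0.08575445, -0.01332035]), 'finger_force': 0.0, 'finger_gap': 0.06019053651997854}
```

View pics/w1.png

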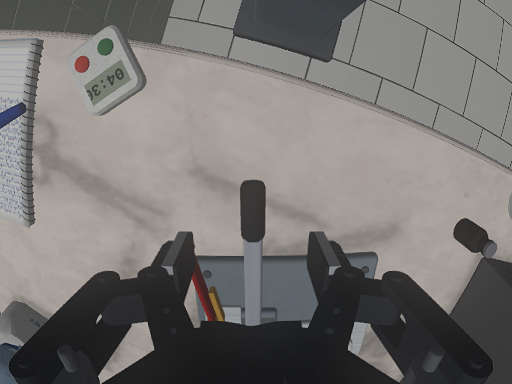

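The wrist view shows the grip at (253,211), centred between the finger pads (at about 185 and 320).

>>> carry_out:
  commands:
    - [[0.04,0.04,-0.6],[0,0,0],50]
    - [[0,0,-0.6],[0,0,0],50]
    - [[0,0,-0.6],[0,0,0],50]
    - [[0,0,-0.6],[0,0,0],45]
    - [[0,0,-0.5],[0,0,0],40]
    - [[0,0,-0.2],[0,0,0],40]
    - [[0,0,0],[0,0,0],40]
    - [[0,0,0],[0,0,0],40]

```text
t: 3.87
eef_pos: [0.461, -0.0308, 0.0443]
eef_rot: [-3.141, 0.0, -2.873]
wrist_force: [1.3, -0.4, -0.4]
finger_gap: 0.0401
finger_force: 0.0
```

>>> carry_out:
  commands:
    - [[0,0,0],[0,0,0],14]
    - [[0,0,0],[0,0,0],14]
    - [[0,0,0],[0,0,0],14]
    - [[0,0,0],[0,0,0],14]
    - [[0,0,0],[0,0,0],14]
    - [[0,0,0],[0,0,0],14]
    - [[0,0,0],[0,0,0],14]

```text
t: 4.45
eef_pos: [0.4618, -0.0311, 0.0451]
eef_rot: [-3.142, 0.002, -2.873]
wrist_force: [-2.4, 2.7, 6.3]
finger_gap: 0.0163
finger_force: 58.7
```

>>> carry_out:
  commands:
    - [[0,0,0.04],[0,0,0],14]
    - [[0,0,0.04],[0,0,0],14]
    - [[0,0,0.04],[0,0,0],14]
    - [[0,0,0.04],[0,0,0],14]
    - [[0,0,0],[0,0,0],14]

```text
t: 4.87
eef_pos: [0.4618, -0.0312, 0.0476]
eef_rot: [-3.141, 0.002, -2.874]
wrist_force: [4.2, 2.9, -6.3]
finger_gap: 0.0162
finger_force: 58.8
```

>>> carry_out:
  commands:
    - [[0,0,0.04],[0,0,0],14]
    - [[0,0,0.04],[0,0,0],14]
    - [[0,0,0.04],[0,0,0],14]
    - [[0,0,0.04],[0,0,0],14]
    - [[0,0,0],[0,0,0],14]

```text
t: 5.28
eef_pos: [0.4618, -0.0311, 0.0516]
eef_rot: [-3.142, 0.002, -2.874]
wrist_force: [4.6, 2.3, -6.0]
finger_gap: 0.0162
finger_force: 58.9
```

>>> carry_out:
  commands:
    - [[0,0,0.04],[0,0,0],14]
    - [[0,0,0.04],[0,0,0],14]
    - [[0,0,0.04],[0,0,0],14]
    - [[0,0,0.04],[0,0,0],14]
    - [[0,0,0],[0,0,0],14]

```text
t: 5.7
eef_pos: [0.4618, -0.0312, 0.0557]
eef_rot: [-3.142, 0.002, -2.874]
wrist_force: [4.8, 2.0, -5.4]
finger_gap: 0.0162
finger_force: 58.9
```

>>> carry_out:
  commands:
    - [[0,0,0.04],[0,0,0],14]
    - [[0,0,0.04],[0,0,0],14]
    - [[0,0,0],[0,0,0],14]

```text
t: 5.95
eef_pos: [0.4617, -0.0312, 0.0576]
eef_rot: [-3.141, 0.002, -2.874]
wrist_force: [4.6, 2.6, -5.5]
finger_gap: 0.0159
finger_force: 58.9
```

>>> carry_out:
  commands:
    - [[0,0,0.04],[0,0,0],14]
    - [[0,0,0.04],[0,0,0],14]
    - [[0,0,0.04],[0,0,0],14]
    - [[0,0,0],[0,0,0],14]

```text
t: 6.28
eef_pos: [0.4618, -0.0311, 0.0606]
eef_rot: [-3.142, 0.002, -2.874]
wrist_force: [4.4, 2.7, -7.3]
finger_gap: 0.0159
finger_force: 58.9
```

>>> carry_out:
  commands:
    - [[0,0,0.04],[0,0,0],14]
    - [[0,0,0.04],[0,0,0],14]
    - [[0,0,0],[0,0,0],14]

```text
t: 6.53
eef_pos: [0.4618, -0.0312, 0.0627]
eef_rot: [-3.142, 0.002, -2.874]
wrist_force: [4.6, 1.7, -5.8]
finger_gap: 0.0162
finger_force: 59.0
```

>>> carry_out:
  commands:
    - [[0,0,0.04],[0,0,0],14]
    - [[0,0,0.04],[0,0,0],14]
    - [[0,0,0],[0,0,0],14]

```text
t: 6.78
eef_pos: [0.4618, -0.0312, 0.0646]
eef_rot: [-3.142, 0.002, -2.874]
wrist_force: [4.9, 2.5, -6.2]
finger_gap: 0.0161
finger_force: 58.9
```

>>> carry_out:
  commands:
    - [[0,0,0.04],[0,0,0],14]
    - [[0,0,0.04],[0,0,0],14]
    - [[0,0,0],[0,0,0],14]

```text
t: 7.03
eef_pos: [0.4618, -0.0312, 0.0666]
eef_rot: [-3.142, 0.002, -2.874]
wrist_force: [5.1, 2.4, -7.4]
finger_gap: 0.0162
finger_force: 58.9
```

>>> carry_out:
  commands:
    - [[0,0,0.04],[0,0,0],14]
    - [[0,0,0.04],[0,0,0],14]
    - [[0,0,0],[0,0,0],14]

```text
t: 7.28
eef_pos: [0.4618, -0.0312, 0.0688]
eef_rot: [-3.142, 0.002, -2.874]
wrist_force: [4.5, 2.0, -4.1]
finger_gap: 0.0161
finger_force: 59.0
```

>>> carry_out:
  commands:
    - [[0,0,0.04],[0,0,0],14]
    - [[0,0,0.04],[0,0,0],14]
    - [[0,0,0],[0,0,0],14]

```text
t: 7.53
eef_pos: [0.4618, -0.0311, 0.0706]
eef_rot: [-3.142, 0.002, -2.874]
wrist_force: [5.3, 2.5, -6.7]
finger_gap: 0.0162
finger_force: 58.9
```

>>> carry_out:
  commands:
    - [[0,0,0.04],[0,0,0],14]
    - [[0,0,0.04],[0,0,0],14]
    - [[0,0,0],[0,0,0],14]

```text
t: 7.78
eef_pos: [0.4618, -0.0311, 0.0726]
eef_rot: [-3.142, 0.002, -2.874]
wrist_force: [4.6, 2.7, -6.3]
finger_gap: 0.0159
finger_force: 58.9
```

>>> carry_out:
  commands:
    - [[0,0,0.04],[0,0,0],14]
    - [[0,0,0.04],[0,0,0],14]
    - [[0,0,0],[0,0,0],14]

```text
t: 8.03
eef_pos: [0.4618, -0.0312, 0.0747]
eef_rot: [-3.142, 0.002, -2.874]
wrist_force: [5.5, 3.3, -5.6]
finger_gap: 0.016
finger_force: 59.0
```

>>> carry_out:
  commands:
    - [[0,0,0.04],[0,0,0],14]
    - [[0,0,0.04],[0,0,0],14]
    - [[0,0,0],[0,0,0],14]

```text
t: 8.28
eef_pos: [0.4618, -0.0311, 0.0766]
eef_rot: [-3.142, 0.002, -2.874]
wrist_force: [5.2, 2.7, -5.2]
finger_gap: 0.0161
finger_force: 58.9
```

>>> carry_out:
  commands:
    - [[0,0,0.04],[0,0,0],14]
    - [[0,0,0.04],[0,0,0],14]
    - [[0,0,0],[0,0,0],14]

```text
t: 8.53
eef_pos: [0.4617, -0.0311, 0.0786]
eef_rot: [-3.142, 0.002, -2.874]
wrist_force: [4.7, 2.9, -6.7]
finger_gap: 0.0161
finger_force: 58.9
```

>>> carry_out:
  commands:
    - [[0,0,0.04],[0,0,0],14]
    - [[0,0,0.04],[0,0,0],14]
    - [[0,0,0],[0,0,0],14]

```text
t: 8.78
eef_pos: [0.4618, -0.0312, 0.0807]
eef_rot: [-3.142, 0.002, -2.874]
wrist_force: [4.0, 2.3, -5.4]
finger_gap: 0.0161
finger_force: 59.0
```

>>> carry_out:
  commands:
    - [[0,0,0.04],[0,0,0],14]
    - [[0,0,0.04],[0,0,0],14]
    - [[0,0,0],[0,0,0],14]

```text
t: 9.03
eef_pos: [0.4618, -0.0311, 0.0822]
eef_rot: [-3.141, 0.002, -2.874]
wrist_force: [6.5, 2.5, -9.4]
finger_gap: 0.016
finger_force: 58.9
```

>>> carry_out:
  commands:
    - [[0,0,0.04],[0,0,0],14]
    - [[0,0,0.04],[0,0,0],14]
    - [[0,0,0],[0,0,0],14]

```text
t: 9.28
eef_pos: [0.4617, -0.0311, 0.0839]
eef_rot: [-3.142, 0.002, -2.874]
wrist_force: [7.4, 1.7, -11.2]
finger_gap: 0.0162
finger_force: 58.9
```

>>> carry_out:
  commands:
    - [[0,0,0.04],[0,0,0],14]
    - [[0,0,0],[0,0,0],14]
    - [[0,0,0],[0,0,0],14]

```text
t: 9.53
eef_pos: [0.4618, -0.0311, 0.0848]
eef_rot: [-3.142, 0.002, -2.874]
wrist_force: [8.0, 1.0, -13.2]
finger_gap: 0.0161
finger_force: 59.0
```

>>> carry_out:
  commands:
    - [[0,0,0.04],[0,0,0],14]
    - [[0,0,0],[0,0,0],14]
    - [[0,0,0],[0,0,0],14]

```text
t: 9.78
eef_pos: [0.4618, -0.0311, 0.086]
eef_rot: [-3.142, 0.002, -2.874]
wrist_force: [5.9, 2.5, -9.6]
finger_gap: 0.0162
finger_force: 59.2
```

>>> carry_out:
  commands:
    - [[0,0,0.04],[0,0,0],14]
    - [[0,0,0],[0,0,0],14]
    - [[0,0,0],[0,0,0],14]

```text
t: 10.03
eef_pos: [0.4617, -0.0311, 0.0869]
eef_rot: [3.142, 0.002, -2.874]
wrist_force: [7.2, 2.0, -11.7]
finger_gap: 0.0157
finger_force: 59.0
```

>>> carry_out:
  commands:
    - [[0,0,0.04],[0,0,0],14]
    - [[0,0,0],[0,0,0],14]
    - [[0,0,0],[0,0,0],14]

```text
t: 10.28
eef_pos: [0.4618, -0.0311, 0.0877]
eef_rot: [-3.142, 0.003, -2.874]
wrist_force: [7.2, 2.2, -13.2]
finger_gap: 0.0158
finger_force: 58.9
```

>>> carry_out:
  commands:
    - [[0,0,0.04],[0,0,0],14]
    - [[0,0,0],[0,0,0],14]
    - [[0,0,0],[0,0,0],14]

```text
t: 10.53
eef_pos: [0.4618, -0.0311, 0.0886]
eef_rot: [-3.142, 0.003, -2.874]
wrist_force: [8.4, 1.2, -13.6]
finger_gap: 0.016
finger_force: 58.9
```

>>> carry_out:
  commands:
    - [[0,0,0.04],[0,0,0],14]
    - [[0,0,0],[0,0,0],14]
    - [[0,0,0],[0,0,0],14]

```text
t: 10.78
eef_pos: [0.4618, -0.0311, 0.0895]
eef_rot: [-3.142, 0.003, -2.874]
wrist_force: [8.6, 2.2, -14.4]
finger_gap: 0.0161
finger_force: 58.9
```

>>> carry_out:
  commands:
    - [[0,0,0.04],[0,0,0],14]
    - [[0,0,0],[0,0,0],14]
    - [[0,0,0],[0,0,0],14]

```text
t: 11.03
eef_pos: [0.4618, -0.0311, 0.0904]
eef_rot: [-3.142, 0.003, -2.874]
wrist_force: [8.2, 2.0, -15.1]
finger_gap: 0.0161
finger_force: 58.9
```

>>> carry_out:
  commands:
    - [[0,0,0.04],[0,0,0],14]
    - [[0,0,0],[0,0,0],14]
    - [[0,0,0],[0,0,0],14]

```text
t: 11.28
eef_pos: [0.4617, -0.0311, 0.0914]
eef_rot: [-3.142, 0.003, -2.874]
wrist_force: [9.6, 2.6, -15.3]
finger_gap: 0.016
finger_force: 59.0
```

>>> carry_out:
  commands:
    - [[0,0,0.04],[0,0,0],14]
    - [[0,0,0],[0,0,0],14]
    - [[0,0,0],[0,0,0],14]

```text
t: 11.53
eef_pos: [0.4617, -0.0311, 0.0923]
eef_rot: [-3.142, 0.003, -2.874]
wrist_force: [8.4, 1.6, -15.5]
finger_gap: 0.0159
finger_force: 59.0
```

>>> carry_out:
  commands:
    - [[0,0,0.02],[0,0,0],14]
    - [[0,0,0],[0,0,0],14]
    - [[0,0,0],[0,0,0],14]

```text
t: 11.78
eef_pos: [0.4618, -0.0311, 0.0927]
eef_rot: [3.142, 0.003, -2.874]
wrist_force: [10.0, 2.0, -15.8]
finger_gap: 0.0159
finger_force: 58.9
```

>>> carry_out:
  commands:
    - [[0,0,0.02],[0,0,0],14]
    - [[0,0,0],[0,0,0],14]
    - [[0,0,0],[0,0,0],14]

```text
t: 12.03
eef_pos: [0.4617, -0.0311, 0.093]
eef_rot: [-3.142, 0.003, -2.874]
wrist_force: [9.9, 0.7, -16.9]
finger_gap: 0.0164
finger_force: 58.9
```

>>> carry_out:
  commands:
    - [[0,0,0.02],[0,0,0],14]
    - [[0,0,0],[0,0,0],14]
    - [[0,0,0],[0,0,0],14]

```text
t: 12.28
eef_pos: [0.4617, -0.0311, 0.0933]
eef_rot: [-3.142, 0.003, -2.874]
wrist_force: [10.8, 1.1, -19.1]
finger_gap: 0.0162
finger_force: 59.0
```

>>> carry_out:
  commands:
    - [[0,0,0.02],[0,0,0],14]
    - [[0,0,0],[0,0,0],14]
    - [[0,0,0],[0,0,0],14]

```text
t: 12.53
eef_pos: [0.4617, -0.0311, 0.0937]
eef_rot: [-3.142, 0.003, -2.874]
wrist_force: [11.6, 1.6, -19.0]
finger_gap: 0.0161
finger_force: 58.9
```

>>> carry_out:
  commands:
    - [[0,0,-0.02],[0,0,0],14]
    - [[0,0,0],[0,0,0],14]
    - [[0,0,0],[0,0,0],14]

```text
t: 12.78
eef_pos: [0.4618, -0.0311, 0.0933]
eef_rot: [-3.142, 0.003, -2.874]
wrist_force: [10.6, 0.5, -19.0]
finger_gap: 0.0166
finger_force: 59.0
```

>>> carry_out:
  commands:
    - [[0,0,-0.02],[0,0,0],14]
    - [[0,0,0],[0,0,0],14]
    - [[0,0,0],[0,0,0],14]

```text
t: 13.03
eef_pos: [0.4617, -0.0311, 0.093]
eef_rot: [3.142, 0.003, -2.874]
wrist_force: [9.9, 1.0, -18.0]
finger_gap: 0.0162
finger_force: 59.1
```

>>> carry_out:
  commands:
    - [[0,0,-0.02],[0,0,0],14]
    - [[0,0,0],[0,0,0],14]
    - [[0,0,0],[0,0,0],14]

```text
t: 13.28
eef_pos: [0.4617, -0.0311, 0.0926]
eef_rot: [3.142, 0.003, -2.874]
wrist_force: [10.4, 1.0, -17.2]
finger_gap: 0.016
finger_force: 59.2
```

>>> carry_out:
  commands:
    - [[0,0,-0.02],[0,0,0],14]
    - [[0,0,0],[0,0,0],14]
    - [[0,0,0],[0,0,0],14]

```text
t: 13.53
eef_pos: [0.4617, -0.0311, 0.0922]
eef_rot: [-3.142, 0.003, -2.874]
wrist_force: [9.5, 1.6, -16.6]
finger_gap: 0.0159
finger_force: 59.3
```

>>> carry_out:
  commands:
    - [[0,0,-0.02],[0,0,0],14]
    - [[0,0,0],[0,0,0],14]
    - [[0,0,0],[0,0,0],14]

```text
t: 13.78
eef_pos: [0.4617, -0.0311, 0.092]
eef_rot: [3.142, 0.002, -2.874]
wrist_force: [9.4, 1.4, -13.6]
finger_gap: 0.0162
finger_force: 59.6
```

>>> carry_out:
  commands:
    - [[0,0,-0.02],[0,0,0],14]
    - [[0,0,0],[0,0,0],14]
    - [[0,0,0],[0,0,0],14]

```text
t: 14.03
eef_pos: [0.4618, -0.0311, 0.0919]
eef_rot: [3.142, 0.002, -2.874]
wrist_force: [7.4, 2.3, -11.6]
finger_gap: 0.0161
finger_force: 59.8
```

>>> carry_out:
  commands:
    - [[0,0,-0.02],[0,0,0],14]
    - [[0,0,0],[0,0,0],14]
    - [[0,0,0],[0,0,0],14]

```text
t: 14.28
eef_pos: [0.4617, -0.0311, 0.0917]
eef_rot: [3.142, 0.002, -2.874]
wrist_force: [6.4, 2.3, -8.5]
finger_gap: 0.016
finger_force: 60.1
```

>>> carry_out:
  commands:
    - [[0,0,-0.02],[0,0,0],14]
    - [[0,0,0],[0,0,0],14]
    - [[0,0,0],[0,0,0],14]

```text
t: 14.53
eef_pos: [0.4618, -0.0311, 0.0915]
eef_rot: [-3.142, 0.002, -2.874]
wrist_force: [3.9, 2.6, -7.2]
finger_gap: 0.0159
finger_force: 60.4
```

>>> carry_out:
  commands:
    - [[0,0,-0.03],[0,0,0],14]
    - [[0,0,-0.02],[0,0,0],14]
    - [[0,0,0],[0,0,0],14]
    - [[0,0,0],[0,0,0],14]

```text
t: 14.87
eef_pos: [0.4618, -0.0312, 0.0911]
eef_rot: [-3.142, 0.002, -2.874]
wrist_force: [3.2, 3.4, 0.3]
finger_gap: 0.0163
finger_force: 61.1
```

>>> carry_out:
  commands:
    - [[0,0,0],[0,0,0],40]
    - [[0,0,0],[0,0,0],40]
    - [[0,0,0],[0,0,0],40]
    - [[0,0,0],[0,0,0],40]
    - [[0,0,0.3],[0,0,0],40]
    - [[0,0,0.5],[0,0,0],40]
    - [[0,0,0.6],[0,0,0],50]
    - [[0,0,0.6],[0,0,0],60]
    - [[0,0,0],[0,0,0],70]
    - [[0,0,0],[0,0,0],85]
    - [[0,0,0],[0,0,0],85]

```text
t: 15.78
eef_pos: [0.4604, -0.0314, 0.1401]
eef_rot: [3.141, -0.001, -2.873]
wrist_force: [-0.4, -0.8, 0.2]
finger_gap: 0.0851
finger_force: 0.0
```

Run:
```python
from h import *
p,d=grab('side','s2.png')
a=cv2.resize(p[110:290,180:350,::-1],None,fx=3.3,fy=3.3);cv2.imwrite('pics/s2c.png',a)
s=robot.get_state();print(s['t'],s['eef_pos'],s['eef_rot'],s['wrist_force'])
grab('wrist','w2.png')
```

```text
15.8333 [ 0.46010555 -0.03123808  0.13965037] [ 3.14075705e+00 -1.62151721e-03 -2.87344622e+00] [-0.38940018  0.04946406 -0.31783038]
```

View pics/s2c.png

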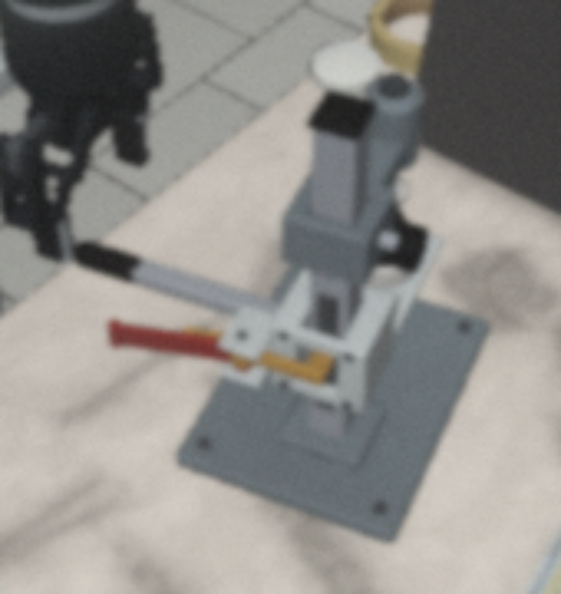

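View pics/w2.png

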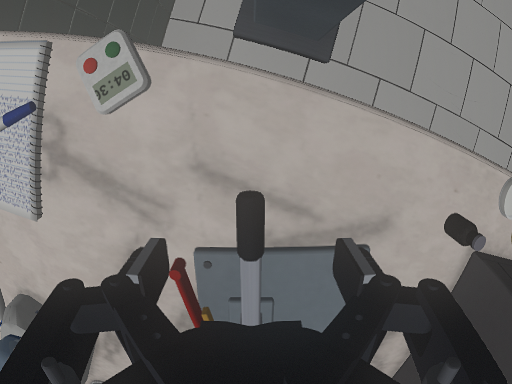

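The stage stands on its pawl (side crop: carriage raised, foot on the vial at about (388,240)). The wrist view shows the trigger tip at (178,265) and the bar at (250,290), both between the open fingers. I'll wait while moving over the squeeze point.

>>> carry_out:
  commands:
    - [[0.41,0,0],[0,0,0],85]
    - [[0.41,0,0],[0,0,0],85]
    - [[0.41,0,0],[0,0,0],85]
    - [[0.41,0,0],[0,0,0],85]
    - [[0.41,0,0],[0,0,0],85]
    - [[0.41,0,0],[0,0,0],85]
    - [[0,0,0],[0,0,0],85]
    - [[0,0,0],[0,0,0],85]
    - [[0,0,0],[0,0,0],85]
    - [[0,0,0],[0,0,0],85]
    - [[0,0,0],[0,0,0],85]
    - [[0,0,0],[0,0,0],85]
    - [[0,0,0],[0,0,0],85]
    - [[0,0,0],[0,0,0],85]
    - [[0,0,0],[0,0,0],85]
    - [[0,0,0],[0,0,0],85]
    - [[0,0,0],[0,0,0],85]
    - [[0,0,0],[0,0,0],85]
    - [[0,0,0],[0,0,0],85]
    - [[0,0,0],[0,0,0],85]

```text
t: 17.55
eef_pos: [0.5225, -0.0314, 0.1405]
eef_rot: [3.142, 0.0, -2.873]
wrist_force: [-0.3, -0.7, -0.4]
finger_gap: 0.0848
finger_force: 0.0
```

Run:
```python
from h import *
s=robot.get_state();print(s['t'],s['eef_pos'],s['eef_rot'],s['wrist_force'])
grab('wrist','w3.png')
```

```text
17.55 [ 0.52245481 -0.03137253  0.14054158] [ 3.14157530e+00  3.80330140e-05 -2.87337372e+00] [-0.30885384 -0.69060123 -0.42648075]
```

View pics/w3.png

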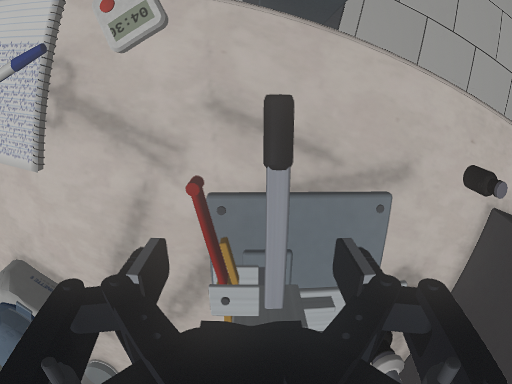

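The bar (278,230) and trigger (210,235) both lie between the fingers (165 and 340). Next I lower over them.

>>> carry_out:
  commands:
    - [[0,0,0],[0,0,0],85]
    - [[0,0,0],[0,0,0],85]
    - [[0,0,0],[0,0,0],85]
    - [[0,0,-0.4],[0,0,0],85]
    - [[0,0,-0.4],[0,0,0],85]
    - [[0,0,-0.4],[0,0,0],85]
    - [[0,0,-0.4],[0,0,0],85]
    - [[0,0,-0.3],[0,0,0],85]
    - [[0,0,-0.2],[0,0,0],80]
    - [[0,0,0],[0,0,0],75]
    - [[0,0,0],[0,0,0],75]

```text
t: 18.52
eef_pos: [0.5222, -0.0313, 0.0875]
eef_rot: [3.141, -0.001, -2.873]
wrist_force: [-0.0, 0.1, -0.6]
finger_gap: 0.0748
finger_force: 0.0
```

>>> carry_out:
  commands:
    - [[0,0,0],[0,0,0],65]
    - [[0,0,0],[0,0,0],60]
    - [[0,0,0],[0,0,0],55]
    - [[0,0,0],[0,0,0],52]
    - [[0,0,0],[0,0,0],49]
    - [[0,0,0],[0,0,0],49]
    - [[0,0,0],[0,0,0],49]

```text
t: 19.1
eef_pos: [0.5235, -0.0322, 0.0878]
eef_rot: [-3.139, 0.003, -2.873]
wrist_force: [5.1, -4.2, -9.1]
finger_gap: 0.0491
finger_force: 7.2
```

>>> carry_out:
  commands:
    - [[0,0,0],[0,0,0],49]
    - [[0,0,0],[0,0,0],49]

```text
t: 19.27
eef_pos: [0.5235, -0.0322, 0.0876]
eef_rot: [-3.14, 0.002, -2.873]
wrist_force: [4.6, -4.9, -8.3]
finger_gap: 0.0493
finger_force: 7.3
```

Run:
```python
from h import *
s=robot.get_state();print(s)
p,d=grab('side','s3.png')
a=cv2.resize(p[110:290,180:350,::-1],None,fx=3.3,fy=3.3);cv2.imwrite('pics/s3c.png',a)
```

```text
{'t': 19.2667, 'joints': array([-2.26025582e-01,  2.66554561e-01,  1.79404990e+00, -8.64116833e-04,
        1.07804763e+00, -2.06471630e+00]), 'qvel': array([-8.23915747e-05,  6.23994131e-04, -5.82531460e-04, -4.83140576e-04,
        2.63063431e-03, -7.07787146e-04]), 'joint_efforts': array([  1.76184162, -39.3431282 , -24.34514701,   0.61847443,
         1.52152553,   0.11765391]), 'eef_pos': array([ 0.52347373, -0.03217248,  0.08755663]), 'eef_rot': array([-3.13952728e+00,  2.22747179e-03, -2.87328832e+00]), 'wrist_force': array([ 4.60754533, -4.85253382, -8.30529663]), 'moment': array([-0.43291806, -0.77534829,  0.14707703]), 'finger_force': 7.262693750672042, 'finger_gap': 0.049329682038092244}
```

View pics/s3c.png

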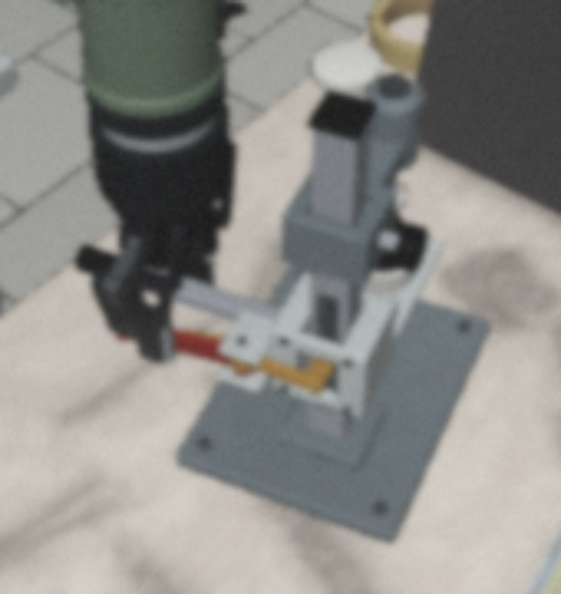

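The side crop shows the near finger on the red trigger at (150,340), carriage still up. I'll squeeze with a slight upward preload.

>>> carry_out:
  commands:
    - [[0,0.02,0.03],[0,0,0],48]
    - [[0,0.02,0.02],[0,0,0],40]
    - [[0,0,0],[0,0,0],38]
    - [[0,0,0],[0,0,0],38]
    - [[0,0,0],[0,0,0],38]

```text
t: 19.73
eef_pos: [0.5223, -0.0292, 0.0885]
eef_rot: [3.139, 0.001, -2.875]
wrist_force: [4.9, 2.6, -9.6]
finger_gap: 0.0416
finger_force: 63.0
```

>>> carry_out:
  commands:
    - [[0,0,0.04],[0,0,0],38]
    - [[0,0,0.02],[0,0,0],38]
    - [[0,0,0],[0,0,0],38]

```text
t: 19.98
eef_pos: [0.5223, -0.0292, 0.0899]
eef_rot: [3.139, 0.001, -2.875]
wrist_force: [6.1, 2.6, -10.5]
finger_gap: 0.0413
finger_force: 63.0
```

>>> carry_out:
  commands:
    - [[0,0,-0.04],[0,0,0],38]
    - [[0,0,-0.04],[0,0,0],38]
    - [[0,0,0],[0,0,0],38]

```text
t: 20.23
eef_pos: [0.5223, -0.0293, 0.0881]
eef_rot: [3.139, 0.001, -2.875]
wrist_force: [5.1, 4.4, -9.1]
finger_gap: 0.0415
finger_force: 63.3
```

>>> carry_out:
  commands:
    - [[0,0,-0.04],[0,0,0],38]
    - [[0,0,-0.04],[0,0,0],38]
    - [[0,0,0],[0,0,0],38]

```text
t: 20.48
eef_pos: [0.5223, -0.0293, 0.0866]
eef_rot: [3.139, 0.0, -2.874]
wrist_force: [3.5, 4.6, -6.4]
finger_gap: 0.0415
finger_force: 63.7
```

>>> carry_out:
  commands:
    - [[0,0,-0.04],[0,0,0],38]
    - [[0,0,-0.04],[0,0,0],38]
    - [[0,0,-0.04],[0,0,0],38]
    - [[0,0,0],[0,0,0],38]

```text
t: 20.82
eef_pos: [0.5223, -0.0293, 0.0838]
eef_rot: [3.139, 0.0, -2.874]
wrist_force: [2.8, 4.3, -5.6]
finger_gap: 0.0417
finger_force: 63.8
```

>>> carry_out:
  commands:
    - [[0,0,-0.04],[0,0,0],38]
    - [[0,0,-0.04],[0,0,0],38]
    - [[0,0,-0.04],[0,0,0],38]
    - [[0,0,0],[0,0,0],38]

```text
t: 21.15
eef_pos: [0.5224, -0.0293, 0.0808]
eef_rot: [3.139, 0.0, -2.874]
wrist_force: [2.3, 4.2, -4.6]
finger_gap: 0.0414
finger_force: 63.8
```

>>> carry_out:
  commands:
    - [[0,0,-0.05],[0,0,0],38]
    - [[0,0,-0.05],[0,0,0],38]
    - [[0,0,-0.05],[0,0,0],38]
    - [[0,0,-0.05],[0,0,0],38]
    - [[0,0,-0.05],[0,0,0],38]
    - [[0,0,-0.05],[0,0,0],38]
    - [[0,0,-0.05],[0,0,0],38]
    - [[0,0,-0.05],[0,0,0],38]
    - [[0,0,-0.05],[0,0,0],38]
    - [[0,0,-0.05],[0,0,0],38]
    - [[0,0,-0.05],[0,0,0],38]
    - [[0,0,-0.05],[0,0,0],38]
    - [[0,0,0],[0,0,0],38]

```text
t: 22.23
eef_pos: [0.5223, -0.0293, 0.0657]
eef_rot: [3.139, 0.0, -2.874]
wrist_force: [3.2, 4.6, -6.1]
finger_gap: 0.0416
finger_force: 63.7
```

>>> carry_out:
  commands:
    - [[0,0,-0.05],[0,0,0],38]
    - [[0,0,-0.05],[0,0,0],38]
    - [[0,0,-0.05],[0,0,0],38]
    - [[0,0,-0.05],[0,0,0],38]
    - [[0,0,-0.05],[0,0,0],38]
    - [[0,0,-0.05],[0,0,0],38]
    - [[0,0,-0.05],[0,0,0],38]
    - [[0,0,-0.05],[0,0,0],38]
    - [[0,0,-0.05],[0,0,0],38]
    - [[0,0,-0.05],[0,0,0],38]
    - [[0,0,0],[0,0,0],38]
    - [[0,0,0],[0,0,0],38]

```text
t: 23.23
eef_pos: [0.5224, -0.0293, 0.0532]
eef_rot: [3.139, 0.0, -2.874]
wrist_force: [3.4, 4.1, -6.0]
finger_gap: 0.0415
finger_force: 63.7
```

>>> carry_out:
  commands:
    - [[0,0,-0.04],[0,0,0],38]
    - [[0,0,-0.04],[0,0,0],38]
    - [[0,0,-0.04],[0,0,0],38]
    - [[0,0,-0.04],[0,0,0],38]
    - [[0,0,-0.04],[0,0,0],38]
    - [[0,0,-0.04],[0,0,0],38]
    - [[0,0,0],[0,0,0],38]

```text
t: 23.82
eef_pos: [0.5224, -0.0293, 0.0476]
eef_rot: [3.139, 0.0, -2.874]
wrist_force: [2.4, 5.7, -3.7]
finger_gap: 0.0415
finger_force: 64.0
```

>>> carry_out:
  commands:
    - [[0,0,-0.02],[0,0,0],38]
    - [[0,0,-0.02],[0,0,0],38]
    - [[0,0,-0.02],[0,0,0],38]
    - [[0,0,0],[0,0,0],38]

```text
t: 24.15
eef_pos: [0.5223, -0.0293, 0.0475]
eef_rot: [3.139, -0.0, -2.874]
wrist_force: [-2.9, 5.0, 6.4]
finger_gap: 0.0417
finger_force: 65.1
```

>>> carry_out:
  commands:
    - [[0,0,-0.02],[0,0,0],38]
    - [[0,0,-0.02],[0,0,0],38]
    - [[0,0,-0.02],[0,0,0],38]
    - [[0,0,0],[0,0,0],38]

```text
t: 24.48
eef_pos: [0.5224, -0.0293, 0.0474]
eef_rot: [3.139, -0.001, -2.874]
wrist_force: [-5.8, 6.3, 16.6]
finger_gap: 0.0414
finger_force: 66.1
```

Run:
```python
from h import *
g=lambda f:cv2.imread(f,0).astype(np.float32)
a=g('pics/side1.png')
grab('side','s4.png');b=g('pics/s4.png');c=g('pics/s2.png')
def tm(img,x0,y0,x1,y1):
    t=cv2.resize(a[y0:y1,x0:x1],None,fx=8,fy=8,interpolation=cv2.INTER_CUBIC)
    s=cv2.resize(img[y0-24:y1+8,x0-6:x1+6],None,fx=8,fy=8,interpolation=cv2.INTER_CUBIC)
    r=cv2.matchTemplate(s,t,cv2.TM_CCOEFF_NORMED);_,m,_,l=cv2.minMaxLoc(r);return round(m,3),l[0]/8-6,l[1]/8-24
for n,R in dict(carriage=(262,208,302,250),stage=(296,196,316,216),grip=(203,195,226,210),base=(232,240,262,268),collar=(264,165,298,196)).items():
    print(n,'up',tm(c,*R),'now',tm(b,*R))
```

```text
carriage up (0.923, 0.5, -14.75) now (0.983, 0.0, 0.0)
stage up (0.809, 6.0, -12.5) now (0.998, 0.0, 0.0)
grip up (0.947, -2.625, -15.0) now (0.669, -1.25, -0.125)
base up (0.993, 0.0, 0.0) now (0.999, 0.0, 0.0)
collar up (0.78, 0.0, -3.625) now (0.995, 0.0, 0.0)
```

The carriage is fully down (zero pixel shift from the start). I'll relieve the downward push and let go.

>>> carry_out:
  commands:
    - [[0,0,0.04],[0,0,0],38]
    - [[0,0,0.03],[0,0,0],38]
    - [[0,0,0],[0,0,0],38]

```text
t: 24.78
eef_pos: [0.5223, -0.0293, 0.0475]
eef_rot: [3.139, 0.0, -2.874]
wrist_force: [-0.8, 5.6, 4.3]
finger_gap: 0.0416
finger_force: 64.9
```

>>> carry_out:
  commands:
    - [[0,0,0],[0,0,0],46]
    - [[0,0,0],[0,0,0],55]
    - [[0,0,0],[0,0,0],65]
    - [[0,0,0],[0,0,0],75]
    - [[0,0,0],[0,0,0],83]
    - [[0,0,0],[0,0,0],83]
    - [[0,0,0],[0,0,0],83]

```text
t: 25.37
eef_pos: [0.5223, -0.0304, 0.0462]
eef_rot: [-3.141, -0.0, -2.873]
wrist_force: [0.3, -0.4, 0.5]
finger_gap: 0.0829
finger_force: 0.0
```

>>> carry_out:
  commands:
    - [[0,-0.05,0.2],[0,0,0],83]
    - [[0,0,0.4],[0,0,0],83]
    - [[0,0,0.5],[0,0,0],83]
    - [[0,0,0.5],[0,0,0],83]
    - [[0,0,0.5],[0,0,0],83]
    - [[-0.3,0,0.5],[0,0,0],83]
    - [[-0.5,0,0.5],[0,0,0],83]
    - [[-0.5,0,0.5],[0,0,0],83]
    - [[-0.5,0,0],[0,0,0],83]
    - [[-0.5,0,0],[0,0,0],83]
    - [[-0.5,0,0],[0,0,0],83]
    - [[0,0,0],[0,0,0],83]
    - [[0,0,0],[0,0,0],83]

```text
t: 26.45
eef_pos: [0.4527, -0.0317, 0.1369]
eef_rot: [-3.141, 0.002, -2.874]
wrist_force: [0.3, -0.3, -0.0]
finger_gap: 0.0833
finger_force: 0.0
```

Run:
```python
from h import *
p,d=grab('side','s5.png')
q,e=grab('top','t5.png')
a=cv2.resize(p[110:290,180:350,::-1],None,fx=3,fy=3);b=cv2.resize(q[150:240,225:315,::-1],(540,540))
cv2.imwrite('pics/f.png',cv2.resize(np.hstack([a,b]),(790,410)))
print(robot.get_state()['t'])
```

```text
26.55
```

View pics/f.png

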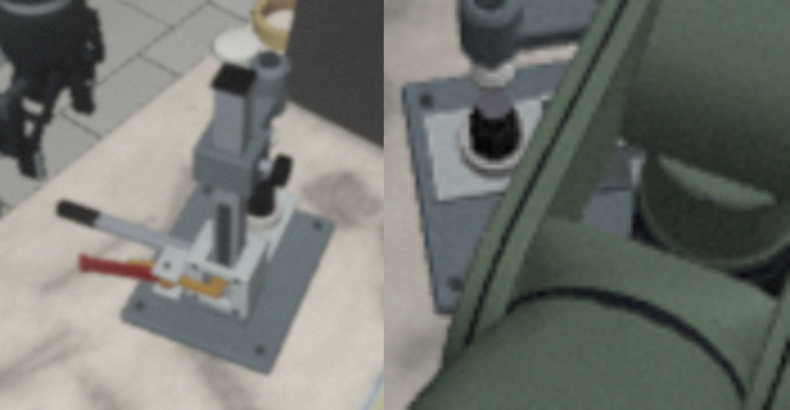

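The stage is down, the trigger is at rest, the vial is in its nest and the gripper is clear. One quick check of the stopper height from the depth pictures follows.

Run:
```python
from h import *
p,e=robot.read_camera('top');d0=np.load('top.npy');a=cv2.imread('pics/top1.png')[:,:,::-1]
m=np.zeros((384,512),bool);m[165:190,240:260]=True
for im,d in((a,d0),(p,e)):
    v,u=np.nonzero(m&(d>0))
    w=world('top',d,m);c=np.array([.6107-.08*.2655,.0103+.08*.964])
    k=np.hypot(*(w[:,:2]-c).T)<.008
    z=np.sort(w[k,2]);z=z[(z>.09)&(z<.13)];print(k.sum(),len(z),np.round(np.percentile(z,[10,50,90]),4) if len(z) else '')
    for r in range(166,184): print(int(round(im[r,247:252].mean())),end=' ')
    print()
```

```text
48 32 [0.1046 0.1124 0.1145]
142 130 119 76 85 88 89 89 85 47 20 11 18 26 17 16 14 8 
48 32 [0.1035 0.1085 0.1101]
150 137 128 80 91 93 93 93 94 86 27 12 19 23 20 17 12 12
```

```bash
python3 -c "
from station import robot
print(robot.job_done())"
```

```text
the job is handed in; nothing more can be done
None
```

I handed the job in at about 27 s: stopper home (top at 108.5 mm, as expected), more than 2 s hands off on the pawl at an estimated 10–12 N, stage fully down and released. When the trigger freed the pawl, the stage seems to have slipped a few millimetres in the fingers before they held it; the rest of the lowering was controlled.

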